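Post the date stamp through the sprung flaps of the drop box

TASK

Put the date stamp away for the night in the steel drop box: post it foot first through the mouth on top, push it on down through the two sprung flaps until it falls inside, and let the flaps close again behind it. Feel for the mouth and press gently, since the box must not be hit or pressed hard (keep well under 25 N), and leave the other things on the worktop where they are.

Things in the scene. Friction and masses are not known exactly. Their poses are not given: they have to be found in the camera images.
- stamp: Date stamp, about 60 g, standing on its foot: dark rectangular foot 30 (its x) x 44 (its y) x 24 mm high, with a round wooden knob about 28 mm across above it, 66 mm high in all. Origin at the centre of the underside, z up along the knob. Grasp the upper half of the knob; a half turn about z makes no difference.
- dropbox: Grey steel drop box, fixed, hollow, 120 (x) x 160 (y) mm, inner floor 6 mm up. Origin at the centre of its underside, z up. On top lies an aluminium mouth plate, 100 (x) x 124 (y) x 8 mm, with one rectangular through mouth in its middle, 38 mm (box x) by 48 mm (box y). The plate's upper face is the highest part, 170 mm above the origin. Two sprung flaps lie 10 mm below it. The plate rests on a springy black seal.
- top_centre (a point): Point on the box's axis, level with the mouth plate's upper face. Along the box's y the plate may sit up to 18 mm either way of this (centred in x); where is not reported: find it by touch or sight. The stamp's foot fits with its 44 mm side along the box's y (2 mm to spare at each end, 4 mm each side). Fingers holding the knob do not fit in; shut ones do. Pressed, the plate yields about 5 mm by 12 N, then stands hard.
- flap_far (a joint): Angle of the flap hinged along the +x (box frame) edge of the mouth, 21 mm long, in rad: 0 closed (level), up to 1.5 hanging. The pair takes about 4 to 10 N to push open and springs shut. It pinches the stamp, which usually hangs there once let go and must be pushed on until the top of its knob is some 30 mm below the plate's upper face, when it falls free.
- flap_near (a joint): The same for the opposite flap, hinged along the -x edge of the mouth.
- pot: Bystander: small blue-grey pot with picks, 48 x 48 x 79 mm, origin at the centre of its underside. Leave alone.
- tape: Bystander: roll of tape lying flat, 62 mm across, 19 mm high, origin at the centre of its underside. Leave alone.
- thermometer: Bystander: probe thermometer lying along its x, 178 x 22 x 14 mm, origin at the centre of its underside. Leave alone.
- marker: Bystander: marker pen lying along its x, 138 x 15 x 16 mm, origin at the centre of its underside. Leave alone.
Mind the look-alikes: they are no part of the job. Leave any orange look-alike of the stamp alone.

How it is judged:
On the way:
1. the stamp's foot stands in the mouth and has pushed both flaps open (value of joint each of flap_far, flap_near above 0.5 rad and z of stamp in the frame of dropbox between 0.06 and 0.16 m and angle between stamp's own z axis and vertical below 0.35 rad), for 0.2 s.
At the end, for the whole second after the job is handed in: The stamp lies at rest anywhere inside the drop box, below the flaps (its origin within the box's walls and less than 90 mm above the box's underside), and both flaps are shut (under 0.15 rad) (x of stamp in the frame of dropbox between -0.06 and 0.06 m and y of stamp in the frame of dropbox between -0.08 and 0.08 m and z of stamp in the frame of dropbox between -0.01 and 0.09 m and value of joint each of flap_far, flap_near below 0.15 rad and linear speed of stamp below 0.03 m/s); the robot touches nothing.
It fails at once if the stamp is pressed against the mouth or flaps with more than 25 N (contact force between stamp and dropbox above 25 N and z of stamp in the frame of dropbox above 0.05 m).
It fails at once if the robot presses on the box with more than 25 N (contact force between any of the arm, the fingers and dropbox above 25 N).
It fails at once if a bystander is moved by more than 30 mm (distance of any of pot, tape, thermometer, marker from where it was at the start of the episode above 0.03 m).
It also fails if it takes over 72 s, if anything falls off the work surface, if the arm or the gripper's body presses on something with over 40 N, if the wrist force passes 120 N, or if a joint passes its speed limit or range.

ROBOT

A 6-joint arm with a two-finger parallel gripper is mounted at the origin on a cart in front of the work surface, level with it; the furniture and walls round the work are solid. World frame = base frame: x ahead of the robot, y to its left, z up, the work surface at z = 0. Lengths are in m, angles in rad, forces in N, time in s.
With the tool pointing down it reaches from about 0.35 to 0.775 m from the base axis. Payload 5.5 kg.
Tool frame: the origin (TCP) lies at the very end of the fingers, on their centre line; the grasp point (between the pads) lies 19 mm behind it; z points along the fingers, y is the line along which they close (so a half turn about z gives the same grasp; the last joint's range is limited). The gripper opens to 85 mm and grips with 20 to 120 N. Pads are 22 mm wide; open, the fingers measure 114 mm over their backs; the gripper's body (76 mm by 85 mm) begins 54 mm behind the grasp point. The pads swing forward as they close: fully open they stand 13 mm farther back than shut.
Start: joints at [-1.26, 0.313, 0.046, 1.304, 0, 1.431], TCP at [0.251, -0.518, 0.231] pointing down, gripper open.
Joint ranges: [-2.76, 2.76], [-0.86, 1.69], [-1.03, 1.26], [-2.2, 2.34], [-1.47, 1.5], [-3.14, 3.14]. Speed limits (rad/s): [2.57, 2.57, 3.14, 3.14, 3.14, 3.14].

INTERFACE

Orientations are given as a unit quaternion [w, x, y, z].
In Python, from workcell import env, read_camera, get_calibration gives the robot as it stands.
- The arm moves only by the tool jog_arm, never from a script. Its argument "motion" is one flat list of numbers, 7 for each row, row after row: the shift along the tool's x, y, z as a fraction of full scale, then the turn, a rotation vector about the tool's x, y, z as a fraction of full scale, then the opening, from 0 (shut) to 1 (fully open). In form: [x, y, z, wx, wy, wz, grip, x, y, z, wx, wy, wz, grip, ...]. A call has 1 to 12 rows; each row is the pose to reach, as a shift and turn from the pose commanded when the call began, along the tool's axes at that moment; what a row does not reach only later rows make up. Full scale, the value 1, is 0.2 m for a shift and 90 degrees for a turn. A row lasts 1/8 s, in which the tool goes at most 62.5 mm and 10.7 degrees, less where a joint would pass 70% of its speed; a pose out of reach is approached as far as the arm can. A call with a number of a shift or a turn outside -1 to 1 is refused whole. A call with a gripper value outside its range is refused whole. The fingers move at their own pace and stop on an object; "newtons" is the grip in N (left out, the last holds). Time passes only in rows, so rows that repeat a pose let the fingers close. It gives the time, the measured TCP pose, the force, the opening and the grip force at its end, in the units of the state.
- env.get_state(): the state, without advancing time (a new reading comes with each control period).
- read_camera(name): name is "scene" or "top"; returns the picture (384x512x3 uint8, red, green, blue); there is no depth.
- get_calibration(name): a dict with "fx", "fy", "cx", "cy" (pixels), "world_from_camera" (4x4, takes a point from camera to world coordinates). Camera axes: x right, y down, z forward; pixel columns grow to the right and rows downward; lengths in m; the calibration is good to about 2 mm. A picture is of the moment at which its call begins. get_calibration takes no time and is no camera call.
- env.hand_in(): hands the job in; it is judged then, once.
The state is a dict: "clock": time; "joint_pos": joint angles; "qvel": joint speeds; "tau": joint torques, N m; "tcp_pos": TCP position; "orientation": TCP orientation; "wrist_force": force on the tool from outside, world axes, zero at the start; "ft_torque": the same for the moment, N m; "finger_gap": finger opening in m; "grip_force": force on a finger pad.
Only numpy, scipy, OpenCV 4.12 (cv2) and the standard library are available. Lean on these libraries where they do the work, as an engineer would, in place of code of your own. Each camera call takes 0.05 s, during which the arm holds its last target. There are 200 camera calls.

## Working session

There is one attempt and no reset: what is moved stays moved. The work goes in short steps, Python scripts to look and compute and a tool call to move; the robot and the scene stay as the last step left them, time stands still between calls to the robot, and variables do not carry over. Pictures are saved under pics/ and viewed, at most 10 in all, crops included, and the job is handed in when it is done.

Besides the shell and the picture viewer there is one more tool, called after "Request:" by a JSON object that holds its "method" and its "body", one argument or row to a line. jog_arm: Moves the arm, as the interface text tells. Shift numbers are shares of 0.2 m and turn numbers shares of 90 degrees, none past 1 either way. Its arguments: {"type":"object","properties":{"motion":{"type":"array","items":{"type":"number"}},"newtons":{"type":"number"}},"required":["motion"]}

```bash
mkdir -p pics; ls; python3 - <<'E'
from workcell import env, read_camera, get_calibration
import cv2,numpy as np
for n in("scene","top"):
    cv2.imwrite(f"pics/{n}0.png",read_camera(n)[...,::-1]); c=get_calibration(n); print(n,c)
print(env.get_state())
E
```

```text
pics
scene {'fx': 371.6771327989932, 'fy': 371.6771327989932, 'cx': 258.23869727129204, 'cy': 196.32046527039296, 'world_from_camera': array([[-0.57366151, -0.50937199,  0.64144574, -0.10765105],
       [-0.81907261,  0.36218853, -0.44490395,  0.48685424],
       [-0.00570268, -0.78061491, -0.62498627,  0.77128233],
       [ 0.        ,  0.        ,  0.        ,  1.        ]])}
top {'fx': 439.41810305387, 'fy': 439.41810305387, 'cx': 257.65304330930735, 'cy': 185.26658347398273, 'world_from_camera': array([[-0.01985052, -0.99139673,  0.12937725,  0.43761064],
       [-0.99972418,  0.02130645,  0.00987886,  0.04990816],
       [-0.01255044, -0.12914546, -0.99154624,  1.05188275],
       [ 0.        ,  0.        ,  0.        ,  1.        ]])}
{'clock': 0.1, 'joint_pos': array([-1.25959125e+00,  3.13940767e-01,  4.51066693e-02,  1.30358923e+00,
       -1.14982105e-05,  1.43123897e+00]), 'qvel': array([ 0.00024018, -0.00127887,  0.00398548,  0.00116118,  0.00169267,
        0.00250781]), 'tau': array([ 2.39486166e-03, -4.81726205e+01,  2.99243796e+01,  1.27654412e-02,
       -2.04221155e-04, -5.14169528e-06]), 'tcp_pos': array([ 0.25037285, -0.51713449,  0.23049499]), 'orientation': array([-8.10015164e-04,  9.74708661e-01,  2.23477882e-01, -7.54601610e-05]), 'wrist_force': array([-0.23855701,  0.52776408,  0.0955637 ]), 'ft_torque': array([ 0.00955395,  0.00571738, -0.01114429]), 'grip_force': 0.0, 'finger_gap': 0.08494337699223418}
```

View pics/scene0.png

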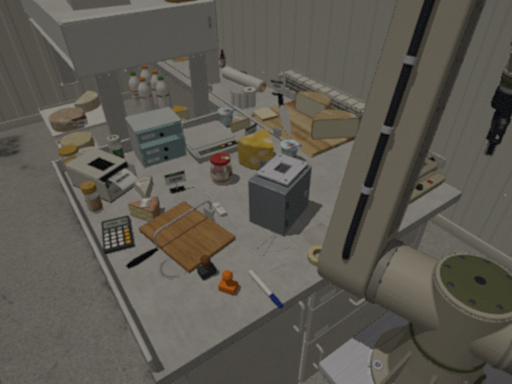

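View pics/top0.png

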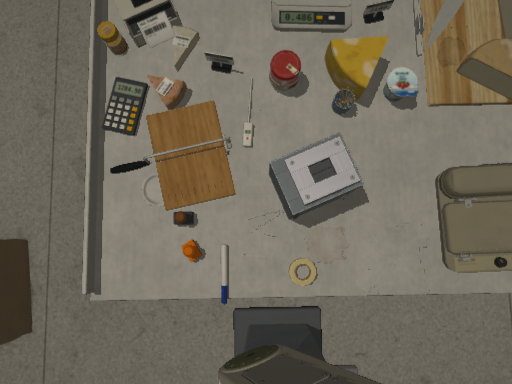

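The scene picture shows two stamp-shaped things: one with a dark foot and a brown knob, at scene (206,266) / top (183,218), and an all-orange one at scene (229,282) / top (192,251). The dark-footed one fits the description. The drop box is at top (318,172), with its mouth around (322,168). Next I'll enlarge the stamp and box.

```bash
python3 - <<'E'
import cv2,numpy as np
t=cv2.imread("pics/top0.png")
s=cv2.imread("pics/scene0.png")
R=lambda im,x,y,w,h,W,H:cv2.resize(im[y:y+h,x:x+w],(W,H),interpolation=cv2.INTER_CUBIC)
a=np.hstack([R(t,160,200,50,75,400,600),np.vstack([R(s,180,245,80,60,400,300),R(t,263,128,100,75,400,300)])])
cv2.imwrite("pics/crop1.png",a)
cv2.imwrite("pics/crop2.png",R(t,264,130,104,78,800,600))
E
```

```text
(no output)
```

View pics/crop1.png

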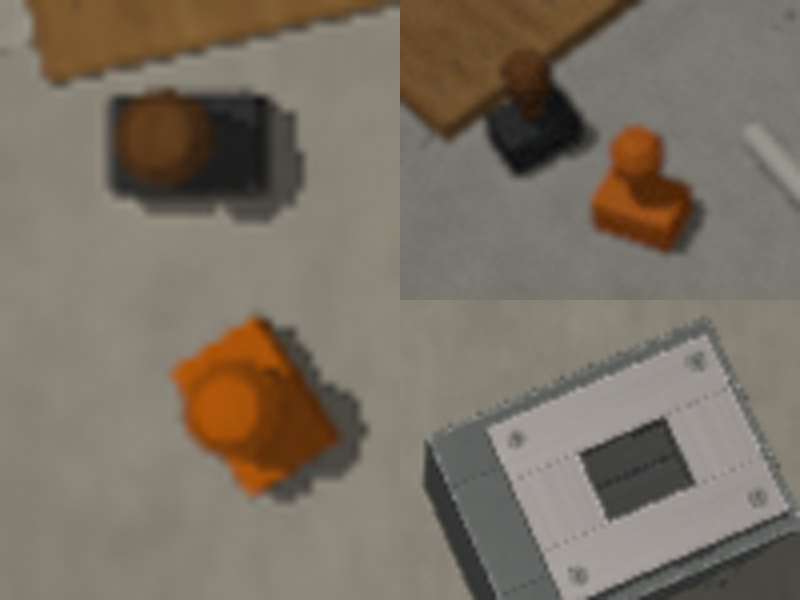

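View pics/crop2.png

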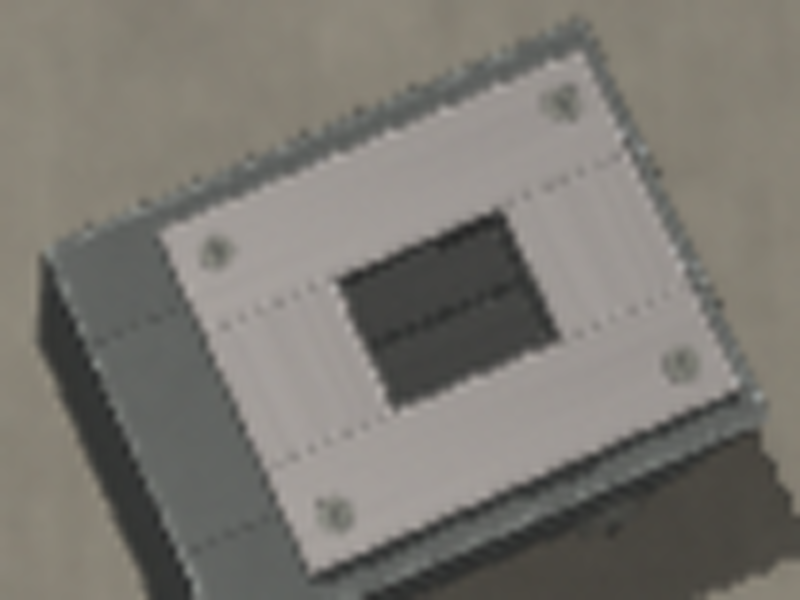

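Of the two, (183,218) in the top picture has the dark foot and brown knob, so that is the stamp. The orange one at (192,251) is the look-alike. In the box crop the mouth corners are at about (342,280), (503,210), (560,338) and (396,408), and the plate leaves a wide strip on its left side.

```bash
cat > h.py <<'E'
from workcell import env, read_camera, get_calibration
import cv2,numpy as np
from scipy.spatial.transform import Rotation as R
def ray(n,uv,z):
    c=get_calibration(n);T=c["world_from_camera"]
    uv=np.atleast_2d(uv).astype(float)
    d=np.c_[(uv[:,0]-c["cx"])/c["fx"],(uv[:,1]-c["cy"])/c["fy"],np.ones(len(uv))]@T[:3,:3].T
    o=T[:3,3]; return o+d*((z-o[2])/d[:,2])[:,None]
def proj(n,p):
    c=get_calibration(n);T=np.linalg.inv(c["world_from_camera"])
    q=np.atleast_2d(p)@T[:3,:3].T+T[:3,3]
    return np.c_[c["fx"]*q[:,0]/q[:,2]+c["cx"],c["fy"]*q[:,1]/q[:,2]+c["cy"]]
def Rot():
    q=env.get_state()["orientation"];return R.from_quat([q[1],q[2],q[3],q[0]])
def plan(p,head):
    """jog numbers (shift, turn) for TCP at p, tool down, tool x heading deg (world)"""
    s=env.get_state();r=Rot();h=np.radians(head)
    tgt=R.from_matrix(np.array([[np.cos(h),np.sin(h),0],[np.sin(h),-np.cos(h),0],[0,0,-1]]).astype(float))
    print("plan",p,"shift",np.round(r.inv().apply(np.array(p)-s["tcp_pos"])/.2,4),"turn",np.round((r.inv()*tgt).as_rotvec()/(np.pi/2),4))
def st():
    s=env.get_state();m=Rot().as_matrix()
    print("t",round(s["clock"],2),"tcp",np.round(s["tcp_pos"],4),"F",np.round(s["wrist_force"],1),"M",np.round(s["ft_torque"],2),"gap",round(s["finger_gap"],4),"grip",round(s["grip_force"],1),"head",np.degrees(np.arctan2(m[1,0],m[0,0])).round(2),"tilt",np.round(m[:2,2],3))
E
python3 - <<'E'
from h import *
t=cv2.imread("pics/top0.png"); k=104/800
# subpixel corners of mouth / plate
up=lambda a:np.array(a,float)*k+[264,130]+k/2-.5
m=up([(342,280),(503,210),(560,338),(396,408)]);p=up([(162,233),(580,52),(745,385),(312,577)])
for nm,c in(("mouth",m),("plate",p)):
    w=ray("top",c,.17)[:,:2]; e=np.diff(np.vstack([w,w[:1]]),axis=0)
    print(nm,np.round(w.mean(0),4),np.round(np.linalg.norm(e,axis=1),4),np.round(np.degrees(np.arctan2(e[:,1],e[:,0])),1))
# stamp foot
sub=t[205:232,165:205].astype(int); g=sub.max(2); print(g[4:24,4:36])
print("knob",ray("top",[160+163.5/8-.5+.0,200+135.5/8-.5],.052))
E
```

```text
mouth [ 0.5817 -0.0727] [0.0468 0.0372 0.0472 0.0368] [ -67.6 -158.6  112.    20.7]
plate [ 0.5813 -0.0726] [0.1218 0.0987 0.125  0.0992] [ -67.6 -156.5  112.7   21.7]
[[112 102  92  97 133 139 140 141 141 140 141 139 140 139 139 138 138 138
  137 136 136 138 141 140 140 137 135 136 137 136 135 135]
 [135 139 139 138 138 138 139 140 141 135 134 130 130 134 133 133 134 133
  132 131 132 129 134 141 140 138 137 137 139 138 136 135]
 [138 138 138 138 135 126 125 126 129 106 100  86  81 107 103 102 101 101
  101 101 103  85 102 123 129 137 138 140 140 139 137 135]
 [136 136 136 137 113  62  46  63  75  79  78  77  73  69  60  53  47  47
   51  48  47  48  46  29  70 121 138 140 140 138 138 136]
 [135 135 135 135  97  56  56  76  84  88  90  92  86  76  67  65  49  44
   48  45  46  47  46  32  48  74 124 129 138 138 137 138]
 [135 135 135 135  97  58  70  82  96  91  90  93  94  87  71  63  51  33
   30  30  44  45  46  31  48  74  76  76 131 138 138 137]
 [134 135 135 136  97  64  74  92  96  93  91  96  95  91  76  62  58  38
   31  29  29  31  41  31  47  74  76  76 130 137 137 136]
 
[... 1070 characters left out ...]
35 137 139 141 103  85  82  58  54  52  52  51  51  50  49  49  53
   54  53  52  52  51  58  65  73  75  75 127 136 136 137]
 [136 136 137 140 141 143 144 144 108  81  76  76  77  77  76  76  77  78
   95  82  77  76  75  75  76  75  91  94 130 136 137 138]
 [137 137 138 140 141 143 142 143 144 107  98  97  99  98  97  96  97  97
  136 105  81  76  76  76  76  91 130 136 137 137 137 138]
 [138 138 139 140 141 142 142 142 143 143 141 142 141 142 141 139 140 140
  140 141 106  97  97  96  96 131 137 137 137 137 137 136]
 [139 140 140 141 141 141 141 143 143 143 142 142 142 142 141 140 141 140
  140 140 140 139 140 139 139 137 137 137 137 137 137 136]]
knob [[0.50025954 0.23837273 0.052     ]]
```

```bash
python3 - <<'E'
from h import *
print(ray("top",[173.0,217],.024)[0,1],ray("top",[193.1,217],0)[0,1],ray("top",[183,211.1],.024)[0,0],ray("top",[183,224.0],0)[0,0])
s=cv2.imread("pics/scene0.png")
print("scene knob pred",proj("scene",[[.5003,.2384,.052],[.5003,.2384,.066]]))
# mouth corners in scene from model
y=np.radians(22.1);ex=np.array([np.cos(y),np.sin(y),0]);ey=np.array([-np.sin(y),np.cos(y),0]);o=np.array([.5817,-.0727,.17])
P=[o+a*ex*.019+b*ey*.024 for a,b in((1,1),(1,-1),(-1,-1),(-1,1))]; uv=proj("scene",P);print(uv)
c=s[150:195,255:315];c=cv2.resize(c,(800,600),interpolation=cv2.INTER_CUBIC)
cv2.polylines(c,[np.int32((uv-[255,150]+.5)*13.333)],True,(0,255,0),1)
k=cv2.resize(s[245:290,190:250],(800,600),interpolation=cv2.INTER_CUBIC)
cv2.circle(k,tuple(np.int32((proj("scene",[[.5003,.2384,.052]])[0]-[190,245]+.5)*13.33)),int(.014*371.7/.75*13.3),(0,255,0),1)
cv2.imwrite("pics/crop3.png",cv2.resize(np.vstack([c,k]),(400,600)))
st();plan([.5,.238,.13],-1.1);plan([.5,.238,.031],-1.1)
E
```

```text
0.25993357171964226 0.21656490902275202 0.5143821450122986 0.4852870031375281
scene knob pred [[203.01640839 259.62839482]
 [202.4715667  255.90164403]]
[[271.32659528 168.89941891]
 [279.83295749 161.0645883 ]
 [291.19604727 164.94467042]
 [282.89911168 173.01804079]]
t 0.1 tcp [ 0.2504 -0.5171  0.2305] F [-0.2  0.5  0.1] M [ 0.01  0.01 -0.01] gap 0.0849 grip 0.0 head 25.83 tilt [-0.001  0.002]
plan [0.5, 0.238, 0.13] shift [ 2.7682 -2.854   0.5077] turn [-1.000e-03  1.000e-04  2.992e-01]
plan [0.5, 0.238, 0.031] shift [ 2.7681 -2.8532  1.0027] turn [-1.000e-03  1.000e-04  2.992e-01]
```

View pics/crop3.png

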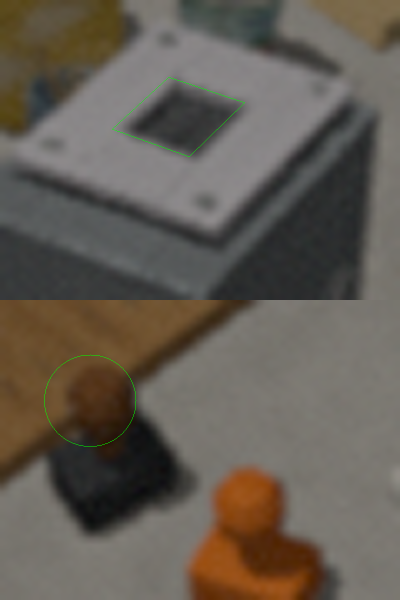

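The overlay shows the scene camera's view of both the mouth and the knob about 1 px right of where the top camera predicts, a common offset of 2–3 mm. That's good enough for the approach.

Request:
{"method": "jog_arm", "body": {
  "motion": [0.3, -0.3, 0, 0, 0, 0, 1, 0.6, -0.6, 0, 0, 0, 0, 1, 0.92, -0.95, 0, 0, 0, 0, 1, 0.92, -0.95, 0, 0, 0, 0, 1, 0.92, -0.95, 0, 0, 0, 0, 1, 0.92, -0.95, 0, 0, 0, 0, 1]
}}

```text
clock: 0.85
tcp_pos: [0.3336, -0.266, 0.2314]
orientation: [0.0, 0.974, 0.225, -0.0]
wrist_force: [0.1, -0.3, -0.7]
finger_gap: 0.0857
grip_force: 0.0
```

Request:
{"method": "jog_arm", "body": {
  "motion": [0.2, -0.2, 0, 0, 0, 0.1, 1, 0.4, -0.4, 0, 0, 0, 0.2, 1, 0.6, -0.6, 0, 0, 0, 0.3, 1, 0.92, -0.95, 0, 0, 0, 0.3, 1, 0.92, -0.95, 0, 0, 0, 0.3, 1, 0.92, -0.95, 0, 0, 0, 0.3, 1]
}}

```text
clock: 1.6
tcp_pos: [0.4174, -0.0146, 0.231]
orientation: [0.0, 1.0, -0.009, 0.0]
wrist_force: [-0.2, -0.4, 0.6]
finger_gap: 0.0851
grip_force: 0.0
```

```bash
python3 - <<'E'
from h import *
st();plan([.5,.238,.13],-1.1)
E
```

```text
t 1.6 tcp [ 0.4174 -0.0146  0.231 ] F [-0.2 -0.4  0.6] M [-0.06  0.05 -0.05] gap 0.0851 grip 0.0 head -1.0 tilt [ 0. -0.]
plan [0.5, 0.238, 0.13] shift [ 0.3906 -1.27    0.5049] turn [ 0.0002 -0.      0.0011]
```

Request:
{"method": "jog_arm", "body": {
  "motion": [0.15, -0.4, 0, 0, 0, 0, 1, 0.3, -0.8, 0.1, 0, 0, 0, 1, 0.39, -1, 0.2, 0, 0, 0, 1, 0.39, -1, 0.2, 0, 0, 0, 1, 0.39, -1, 0.2, 0, 0, 0, 1]
}}

```text
clock: 2.22
tcp_pos: [0.502, 0.1213, 0.1905]
orientation: [-0.022, 0.999, 0.029, -0.002]
wrist_force: [-0.6, -1.2, 1.1]
finger_gap: 0.0854
grip_force: 0.0
```

Request:
{"method": "jog_arm", "body": {
  "motion": [0, -0.27, 0.1, 0, 0, 0, 1, 0, -0.27, 0.3, 0, 0, 0, 1, 0, -0.27, 0.3, 0, 0, 0, 1, 0, -0.27, 0.3, 0, 0, 0, 1]
}}

```text
clock: 2.72
tcp_pos: [0.5012, 0.1497, 0.1353]
orientation: [-0.033, 0.998, 0.05, -0.002]
wrist_force: [-0.3, 0.2, 0.7]
finger_gap: 0.0854
grip_force: 0.0
```

```bash
python3 - <<'E'
from h import *
st();plan([.5,.238,.031],-1.1)
a=read_camera("scene")[...,::-1];b=read_camera("top")[...,::-1]
R=lambda im,x,y,w,h:cv2.resize(im[y:y+h,x:x+w],(400,400),interpolation=cv2.INTER_CUBIC)
cv2.imwrite("pics/grasp.png",np.hstack([R(a,160,200,100,100),R(b,130,170,100,100)]))
E
```

```text
t 2.73 tcp [0.5012 0.1497 0.1353] F [-0.3  0.2  0.7] M [-0.06 -0.04 -0.  ] gap 0.0854 grip 0.0 head 5.68 tilt [-0.008  0.066]
plan [0.5, 0.238, 0.031] shift [ 0.0382 -0.4042  0.5495] turn [-0.0423  0.0033  0.0753]
```

View pics/grasp.png

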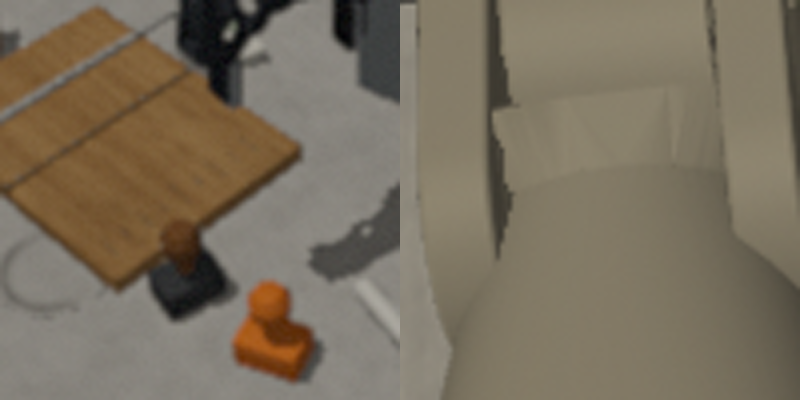

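The gripper stopped short at y = 0.15, slightly tilted, so a joint must be limiting it. I'll check the joints.

```bash
python3 - <<'E'
from h import *
s=env.get_state();print(np.round(s["joint_pos"],3),np.round(s["qvel"],3))
E
```

```text
[ 0.098  0.258 -0.271  1.041  0.067  3.141] [ 0.003  0.     0.    -0.007  0.001  0.001]
```

Joint 6 is at its 3.14 limit. The knob is round, so I can grasp at any heading and will use about 40° instead.

Request:
{"method": "jog_arm", "body": {
  "motion": [0, 0, 0, 0, 0, -0.1, 1, 0, 0, 0, 0, 0, -0.2, 1, 0, 0, 0, 0, 0, -0.3, 1, 0, 0, 0, 0, 0, -0.45, 1, 0, 0, 0, 0, 0, -0.45, 1, 0, 0, 0, 0, 0, -0.45, 1, 0, 0, 0, 0, 0, -0.45, 1]
}}

```text
clock: 3.7
tcp_pos: [0.5012, 0.1504, 0.1348]
orientation: [-0.032, 0.919, 0.392, 0.01]
wrist_force: [-0.5, 0.9, 0.2]
finger_gap: 0.0852
grip_force: 0.0
```

```bash
python3 - <<'E'
from h import *
st();plan([.4995,.2375,.1],40);plan([.4995,.2375,.031],40);print(env.get_state()["joint_pos"].round(2))
E
```

```text
t 3.7 tcp [0.5012 0.1504 0.1348] F [-0.5  0.9  0.2] M [-0.06  0.   -0.03] gap 0.0852 grip 0.0 head 46.13 tilt [-0.007  0.066]
plan [0.4995, 0.2375, 0.1] shift [ 0.3004 -0.2982  0.2025] turn [-0.034  -0.0254  0.0687]
plan [0.4995, 0.2375, 0.031] shift [ 0.2857 -0.2806  0.5467] turn [-0.034  -0.0254  0.0687]
[ 0.1   0.26 -0.27  1.04  0.07  2.43]
```

Request:
{"method": "jog_arm", "body": {
  "motion": [0.15, -0.15, 0.1, -0.017, -0.013, 0.034, 1, 0.3, -0.298, 0.2, -0.034, -0.025, 0.069, 1, 0.3, -0.298, 0.2, -0.034, -0.025, 0.069, 1, 0.3, -0.298, 0.2, -0.034, -0.025, 0.069, 1, 0.3, -0.298, 0.2, -0.034, -0.025, 0.069, 1]
}}

```text
clock: 4.32
tcp_pos: [0.4993, 0.2365, 0.1003]
orientation: [-0.0, 0.94, 0.342, 0.0]
wrist_force: [-0.4, -0.2, 0.1]
finger_gap: 0.0851
grip_force: 0.0
```

```bash
python3 - <<'E'
from h import *
st();plan([.4995,.2375,.031],40);print(env.get_state()["joint_pos"].round(2))
E
```

```text
t 4.33 tcp [0.4993 0.2365 0.1003] F [-0.4 -0.2  0.1] M [ 0.03  0.   -0.02] gap 0.0851 grip 0.0 head 39.96 tilt [-0.  0.]
plan [0.4995, 0.2375, 0.031] shift [ 0.0037 -0.0031  0.3464] turn [-0.0003 -0.0001 -0.0005]
[ 0.3   0.34 -0.24  0.98  0.    2.74]
```

Request:
{"method": "jog_arm", "body": {
  "motion": [0, 0, 0.15, 0, 0, 0, 1, 0.004, -0.003, 0.25, 0, 0, 0, 1, 0.004, -0.003, 0.345, 0, 0, 0, 1, 0.004, -0.003, 0.345, 0, 0, 0, 1]
}}

```text
clock: 4.82
tcp_pos: [0.4983, 0.237, 0.0299]
orientation: [-0.0, 0.94, 0.341, -0.002]
wrist_force: [0.4, -0.1, 0.3]
finger_gap: 0.0856
grip_force: 0.0
```

Request:
{"method": "jog_arm", "body": {
  "motion": [0, 0, 0, 0, 0, 0, 0, 0, 0, 0, 0, 0, 0, 0, 0, 0, 0, 0, 0, 0, 0, 0, 0, 0, 0, 0, 0, 0, 0, 0, 0, 0, 0, 0, 0, 0, 0, 0, 0, 0, 0, 0],
  "newtons": 35
}}

```text
clock: 5.58
tcp_pos: [0.4997, 0.2386, 0.0314]
orientation: [-0.0, 0.94, 0.342, 0.0]
wrist_force: [0.2, -0.7, 5.4]
finger_gap: 0.0253
grip_force: 34.3
```

```bash
python3 - <<'E'
from h import *
st()
E
```

```text
t 5.58 tcp [0.4997 0.2386 0.0314] F [ 0.2 -0.7  5.4] M [-0.11 -0.01  0.  ] gap 0.0253 grip 34.3 head 40.04 tilt [0.001 0.001]
```

Request:
{"method": "jog_arm", "body": {
  "motion": [0, 0, -0.1, 0, 0, 0, 0, 0, 0, -0.3, 0, 0, 0, 0, 0, 0, -0.6, 0, 0, 0, 0, 0, 0, -0.9, 0, 0, 0, 0, 0, 0, -1, 0, 0, 0, 0, 0, 0, -1, 0, 0, 0, 0],
  "newtons": 40
}}

```text
clock: 6.32
tcp_pos: [0.5, 0.2388, 0.2321]
orientation: [-0.0, 0.94, 0.342, 0.001]
wrist_force: [0.6, -0.3, -2.2]
finger_gap: 0.0257
grip_force: 39.4
```

```bash
python3 - <<'E'
from h import *
st();plan([.581,-.0735,.27],63.2)
E
```

```text
t 6.33 tcp [0.5    0.2388 0.2321] F [ 0.6 -0.3 -2.2] M [-0.04  0.08 -0.01] gap 0.0257 grip 39.4 head 40.05 tilt [0.002 0.001]
plan [0.581, -0.0735, 0.27] shift [-0.694   1.4559 -0.191 ] turn [ 0.0005 -0.0015 -0.2572]
```

Request:
{"method": "jog_arm", "body": {
  "motion": [-0.1, 0.2, -0.1, 0, 0, 0, 0, -0.2, 0.45, -0.19, 0, 0, 0, 0, -0.35, 0.73, -0.19, 0, 0, 0, 0, -0.35, 0.73, -0.19, 0, 0, 0, 0]
}}

```text
clock: 6.82
tcp_pos: [0.5396, 0.0778, 0.266]
orientation: [-0.001, 0.941, 0.339, -0.002]
wrist_force: [-0.2, 0.1, -1.3]
finger_gap: 0.0255
grip_force: 39.6
```

Request:
{"method": "jog_arm", "body": {
  "motion": [-0.1, 0.2, 0, 0, 0, -0.06, 0, -0.2, 0.4, 0, 0, 0, -0.12, 0, -0.3, 0.6, 0, 0, 0, -0.2, 0, -0.344, 0.725, 0, 0, 0, -0.257, 0, -0.344, 0.725, 0, 0, 0, -0.257, 0, -0.344, 0.725, 0, 0, 0, -0.257, 0]
}}

```text
clock: 7.58
tcp_pos: [0.5793, -0.0724, 0.2671]
orientation: [-0.002, 0.852, 0.524, -0.001]
wrist_force: [0.5, -0.2, -1.5]
finger_gap: 0.0254
grip_force: 39.6
```

```bash
python3 - <<'E'
from h import *
st();plan([.581,-.0735,.21],63.2)
E
```

```text
t 7.58 tcp [ 0.5793 -0.0724  0.2671] F [ 0.5 -0.2 -1.5] M [ 0.04  0.03 -0.02] gap 0.0254 grip 39.6 head 63.16 tilt [-0.004  0.002]
plan [0.581, -0.0735, 0.21] shift [-0.001   0.011   0.2852] turn [-0.0026  0.0001 -0.0005]
```

Request:
{"method": "jog_arm", "body": {
  "motion": [0, 0.005, 0.1, 0, 0, 0, 0, 0, 0.011, 0.2, 0, 0, 0, 0, 0, 0.011, 0.285, 0, 0, 0, 0, 0, 0.011, 0.285, 0, 0, 0, 0, 0, 0.011, 0.285, 0, 0, 0, 0]
}}

```text
clock: 8.2
tcp_pos: [0.5821, -0.0737, 0.2121]
orientation: [-0.0, 0.852, 0.524, -0.0]
wrist_force: [-0.5, 0.4, -0.2]
finger_gap: 0.0256
grip_force: 39.6
```

```bash
python3 - <<'E'
from h import *
st();a=read_camera("scene")[...,::-1].copy();b=read_camera("top")[...,::-1].copy()
t=env.get_state()["tcp_pos"]
y=np.radians(22.1);ex=np.array([np.cos(y),np.sin(y),0]);ey=np.array([-np.sin(y),np.cos(y),0]);o=np.array([t[0],t[1],t[2]-.031])
P=[o+i*ex*.015+j*ey*.022+[0,0,k] for k in(0,.024) for i,j in((1,1),(1,-1),(-1,-1),(-1,1))]
uv=proj("scene",P);c=cv2.resize(a[135:195,245:325],(800,600),interpolation=cv2.INTER_CUBIC)
for q in(uv[:4],uv[4:]):cv2.polylines(c,[np.int32((q-[245,135]+.5)*10)],True,(0,255,0),1)
cv2.imwrite("pics/over.png",c)
print(t)
E
```

```text
t 8.2 tcp [ 0.5821 -0.0737  0.2121] F [-0.5  0.4 -0.2] M [ 0.03 -0.09 -0.02] gap 0.0256 grip 39.6 head 63.22 tilt [-0.  0.]
[ 0.58252025 -0.07431609  0.2125318 ]
```

View pics/over.png

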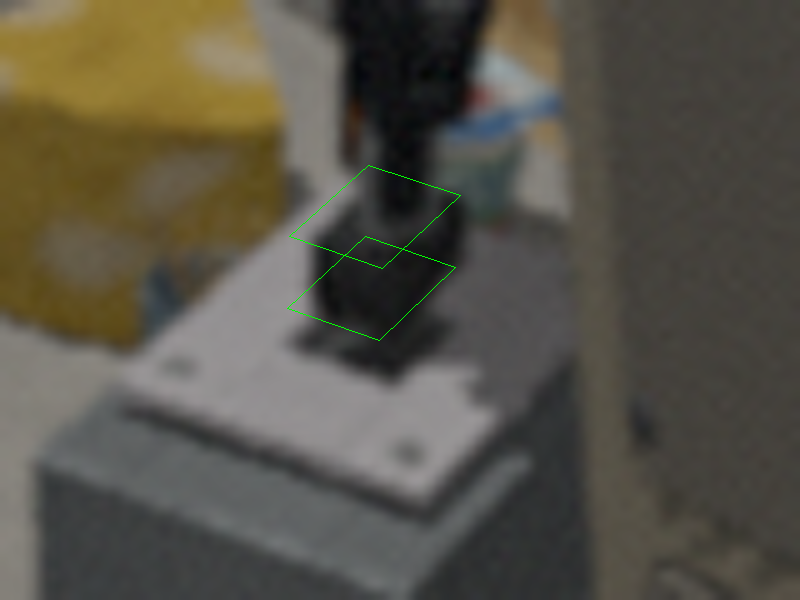

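The foot at (312–462, 230–322) sits close to the predicted outline but looks narrower and slightly higher, so its yaw may differ a little. I'll read the pixels to check.

```bash
python3 - <<'E'
from h import *
a=read_camera("scene").mean(2).round().astype(int); np.save("a.npy",a)
np.set_printoptions(linewidth=250)
print("cols",np.arange(272,298))
for r in range(150,176): print(r,a[r,272:298])
s=cv2.imread("pics/scene0.png").mean(2).round().astype(int)
print("before")
for r in range(156,178): print(r,s[r,266:296])
E
```

```text
cols [272 273 274 275 276 277 278 279 280 281 282 283 284 285 286 287 288 289 290 291 292 293 294 295 296 297]
150 [ 70 100 123 128 129 129 115  65  45  62  62  28  16  22  19  32  58  79  89  91  90  90  93  83  78 100]
151 [ 73  94 113 123 129 130 121  95  73  70  60  35  16  15  17  35  57  74  81  80  77  74  74  70  79 106]
152 [ 67  77  85 103 126 131 132 126 106  81  57  26  14  11  21  32  56  76  83  78  74  73  65  67  88 116]
153 [ 67  63  68  90 119 133 139 136 115  81  51  25  18  16  17  33  54  67  76  71  71  68  67  73  94 122]
154 [ 67  64  68  82 110 136 137 123  95  71  51  26  15  21  12  34  50  46  49  57  68  73  66  72  94 119]
155 [ 65  66  76  99 127 136 122  87  64  62  53  27  17  14  21  36  45  34  28  45  64  64  61  63  78  99]
156 [ 68  78 101 126 139 126  90  57  53  65  53  36  27  35  34  46  49  31  24  42  59  57  50  56  64  73]
157 [ 83 103 127 139 128  96  63  43  49  59  59  50  47  50  53  52  44  28  23  38  60  59  56  54  62  66]
158 [109 133 141 134  98  59  41  43  46  52  55  48  42  41  38  34  27  19  23  53  76  77  71  69  70  72]
[... 3949 characters left out ...]
9 114  99  87  81  67  66  88 115 133 135 135 135 135 135 136 136 136]
173 [135 130 131 134 134 132 132 133 134 134 133 134 134 134 130 125 114  99  96 116 130 136 136 133 135 135 134 137 136 138]
174 [135 132 133 136 134 134 134 135 135 134 134 136 133 134 136 135 133 127 126 133 138 136 135 135 136 135 135 136 137 134]
175 [135 138 137 135 135 136 135 135 133 133 134 134 134 134 134 136 131 131 134 136 136 135 134 135 136 138 137 138 134 120]
176 [122 130 130 133 136 135 134 135 135 135 135 134 135 135 134 133 131 133 136 137 135 137 137 137 138 137 138 136 121  92]
177 [ 91 100 110 122 130 131 135 135 134 135 138 136 136 135 133 130 134 136 135 135 137 136 136 138 137 138 135 119  90  63]
```

The foot edges are parallel to the mouth edges, so the yaw is right. The position agrees with the mouth estimate (0.5817, -0.0727) to within 1–2 mm. Next I descend gently and feel for the mouth.

Request:
{"method": "jog_arm", "body": {
  "motion": [0.004, 0, 0, 0, 0, 0, 0, 0.004, 0, 0.02, 0, 0, 0, 0, 0.004, 0, 0.045, 0, 0, 0, 0, 0.004, 0, 0.045, 0, 0, 0, 0]
}}

```text
clock: 8.85
tcp_pos: [0.582, -0.0739, 0.2017]
orientation: [-0.001, 0.852, 0.524, -0.001]
wrist_force: [-0.2, -0.8, -0.9]
finger_gap: 0.0251
grip_force: 39.6
```

Request:
{"method": "jog_arm", "body": {
  "motion": [0, 0, 0.005, 0, 0, 0, 0, 0, 0, 0.01, 0, 0, 0, 0, 0, 0, 0.015, 0, 0, 0, 0, 0, 0, 0.015, 0, 0, 0, 0]
}}

```text
clock: 9.35
tcp_pos: [0.5826, -0.0738, 0.1998]
orientation: [-0.0, 0.852, 0.524, 0.0]
wrist_force: [-0.4, 0.8, 0.7]
finger_gap: 0.0253
grip_force: 39.8
```

Request:
{"method": "jog_arm", "body": {
  "motion": [0, 0, 0.005, 0, 0, 0, 0, 0, 0, 0.01, 0, 0, 0, 0, 0, 0, 0.01, 0, 0, 0, 0]
}}

```text
clock: 9.72
tcp_pos: [0.5826, -0.0738, 0.1979]
orientation: [-0.0, 0.852, 0.524, 0.0]
wrist_force: [-0.7, 1.8, 5.3]
finger_gap: 0.0255
grip_force: 40.1
```

```bash
python3 - <<'E'
from h import *
st()
E
```

```text
t 9.72 tcp [ 0.5826 -0.0738  0.1979] F [-0.7  1.8  5.3] M [0.46 0.16 0.01] gap 0.0255 grip 40.1 head 63.18 tilt [-0.     0.001]
```

The foot touches at about the plate level, and the side force on it points along box +y. That suggests it is riding the -y rim, so I lift slightly, shift 2 mm along +y and retry.

Request:
{"method": "jog_arm", "body": {
  "motion": [0, 0, -0.012, 0, 0, 0, 0, 0.0066, -0.0075, -0.012, 0, 0, 0, 0, 0.0066, -0.0075, -0.012, 0, 0, 0, 0]
}}

```text
clock: 10.1
tcp_pos: [0.5817, -0.0724, 0.1997]
orientation: [-0.0, 0.852, 0.524, -0.0]
wrist_force: [0.1, -1.0, 1.6]
finger_gap: 0.0255
grip_force: 39.7
```

Request:
{"method": "jog_arm", "body": {
  "motion": [0, 0, 0.005, 0, 0, 0, 0, 0, 0, 0.01, 0, 0, 0, 0, 0, 0, 0.013, 0, 0, 0, 0, 0, 0, 0.013, 0, 0, 0, 0]
}}

```text
clock: 10.6
tcp_pos: [0.5819, -0.0721, 0.1976]
orientation: [-0.0, 0.852, 0.524, -0.0]
wrist_force: [0.5, 0.4, 4.6]
finger_gap: 0.0251
grip_force: 40.0
```

```bash
python3 - <<'E'
from h import *
st()
E
```

```text
t 10.6 tcp [ 0.5819 -0.0721  0.1976] F [0.5 0.4 4.6] M [-0.   -0.08  0.  ] gap 0.0251 grip 40.0 head 63.17 tilt [-0.  0.]
```

```bash
python3 - <<'E'
from h import *
F=[];M=[]
acc=0
for i in range(6):
    a=read_camera("scene")[...,::-1].astype(float);acc=acc+a
    s=env.get_state();F.append(s["wrist_force"]);M.append(s["ft_torque"])
print(np.mean(F,0).round(2),np.mean(M,0).round(3),np.std(F,0).round(2))
a=acc/6;np.save("acc.npy",a);b=read_camera("top")[...,::-1]
g=lambda im:(255*(np.clip(im/160,0,1))**.5).astype(np.uint8)
t=s["tcp_pos"]
y=np.radians(22.1);ex=np.array([np.cos(y),np.sin(y),0]);ey=np.array([-np.sin(y),np.cos(y),0])
c=cv2.resize(g(a)[142:182,262:302],(600,600),interpolation=cv2.INTER_CUBIC)
def box(o,hx,hy):
    uv=proj("scene",[o+i*ex*hx+j*ey*hy for i,j in((1,1),(1,-1),(-1,-1),(-1,1))])+[1.1,.2]
    return np.int32((uv-[262,142]+.5)*15)
cv2.polylines(c,[box(np.array([.5817,-.0727,.17]),.019,.024)],True,(0,255,0),1)
cv2.polylines(c,[box(np.array([.5819,-.0721,.193]),.015,.022)],True,(0,0,255),1)
d=cv2.resize(g(b.astype(float))[120:220,280:333],(200,377))
c=np.hstack([c,np.vstack([d,np.zeros((223,200,3),np.uint8)])])
cv2.imwrite("pics/fit.png",c)
E
```

```text
[0.19 0.58 4.95] [-0.003 -0.114  0.019] [0.22 0.41 0.6 ]
```

View pics/fit.png

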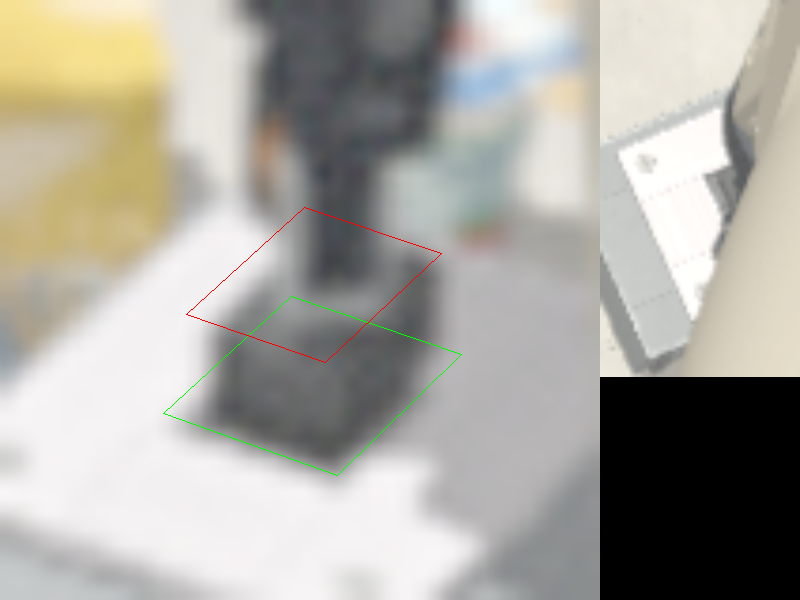

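The picture shows the foot bottom at plate level, just inside the mouth's near edges, with gaps of roughly 2.7 mm (+y) and 2.5–4 mm (-x). It must be catching on the hidden far rim by a hair, so I slide along +y in light contact.

Request:
{"method": "jog_arm", "body": {
  "motion": [0.0016, -0.0019, 0, 0, 0, 0, 0, 0.0033, -0.0038, 0, 0, 0, 0, 0, 0.0033, -0.0038, 0, 0, 0, 0, 0]
}}

```text
clock: 11.32
tcp_pos: [0.5817, -0.0715, 0.1975]
orientation: [0.0, 0.852, 0.524, -0.0]
wrist_force: [2.5, -1.2, 4.4]
finger_gap: 0.0254
grip_force: 39.9
```

Request:
{"method": "jog_arm", "body": {
  "motion": [0.0016, -0.0019, 0, 0, 0, 0, 0, 0.0033, -0.0038, 0, 0, 0, 0, 0, 0.0033, -0.0038, 0, 0, 0, 0, 0]
}}

```text
clock: 11.7
tcp_pos: [0.5794, -0.0697, 0.1959]
orientation: [-0.002, 0.852, 0.524, -0.002]
wrist_force: [0.9, -0.2, 0.0]
finger_gap: 0.0254
grip_force: 39.7
```

```bash
python3 - <<'E'
from h import *
st()
E
```

```text
t 11.7 tcp [ 0.5794 -0.0697  0.1959] F [ 0.9 -0.2  0. ] M [ 0.03 -0.02 -0.05] gap 0.0254 grip 39.7 head 63.17 tilt [-0.005  0.002]
```

Fz dropped to zero, so the foot is in the mouth. I lower it toward the flaps.

Request:
{"method": "jog_arm", "body": {
  "motion": [0, 0, 0.005, 0, 0, 0, 0, 0, 0, 0.01, 0, 0, 0, 0, 0, 0, 0.015, 0, 0, 0, 0, 0, 0, 0.015, 0, 0, 0, 0]
}}

```text
clock: 12.2
tcp_pos: [0.5808, -0.0702, 0.1941]
orientation: [-0.001, 0.852, 0.524, -0.0]
wrist_force: [0.7, -0.4, -1.4]
finger_gap: 0.0253
grip_force: 39.7
```

Request:
{"method": "jog_arm", "body": {
  "motion": [0, 0, 0.005, 0, 0, 0, 0, 0, 0, 0.01, 0, 0, 0, 0, 0, 0, 0.015, 0, 0, 0, 0, 0, 0, 0.015, 0, 0, 0, 0]
}}

```text
clock: 12.7
tcp_pos: [0.581, -0.0703, 0.1914]
orientation: [-0.0, 0.852, 0.524, -0.0]
wrist_force: [0.2, 0.5, 1.0]
finger_gap: 0.0254
grip_force: 39.8
```

```bash
python3 - <<'E'
from h import *
st()
E
```

```text
t 12.7 tcp [ 0.581  -0.0703  0.1914] F [0.2 0.5 1. ] M [ 0.02  0.03 -0.07] gap 0.0254 grip 39.8 head 63.17 tilt [-0.001  0.   ]
```

Request:
{"method": "jog_arm", "body": {
  "motion": [0, 0, 0.005, 0, 0, 0, 0, 0, 0, 0.01, 0, 0, 0, 0, 0, 0, 0.015, 0, 0, 0, 0, 0, 0, 0.02, 0, 0, 0, 0]
}}

```text
clock: 13.2
tcp_pos: [0.5811, -0.0704, 0.1877]
orientation: [-0.0, 0.852, 0.524, -0.0]
wrist_force: [-1.2, -0.9, 5.4]
finger_gap: 0.0253
grip_force: 40.1
```

Request:
{"method": "jog_arm", "body": {
  "motion": [0, 0, 0.005, 0, 0, 0, 0, 0, 0, 0.01, 0, 0, 0, 0, 0, 0, 0.015, 0, 0, 0, 0, 0, 0, 0.02, 0, 0, 0, 0]
}}

```text
clock: 13.7
tcp_pos: [0.5813, -0.0704, 0.1837]
orientation: [0.0, 0.852, 0.524, 0.0]
wrist_force: [-0.9, -0.2, 4.9]
finger_gap: 0.0251
grip_force: 40.1
```

```bash
python3 - <<'E'
from h import *
st()
E
```

```text
t 13.7 tcp [ 0.5813 -0.0704  0.1837] F [-0.9 -0.2  4.9] M [-0.08  0.08 -0.05] gap 0.0251 grip 40.1 head 63.16 tilt [0. 0.]
```

Request:
{"method": "jog_arm", "body": {
  "motion": [0, 0, 0.005, 0, 0, 0, 0, 0, 0, 0.01, 0, 0, 0, 0, 0, 0, 0.015, 0, 0, 0, 0, 0, 0, 0.022, 0, 0, 0, 0]
}}

```text
clock: 14.2
tcp_pos: [0.5813, -0.0702, 0.1792]
orientation: [-0.0, 0.852, 0.524, 0.0]
wrist_force: [0.2, -0.4, 4.3]
finger_gap: 0.0252
grip_force: 40.0
```

Request:
{"method": "jog_arm", "body": {
  "motion": [0, 0, 0.005, 0, 0, 0, 0, 0, 0, 0.01, 0, 0, 0, 0, 0, 0, 0.015, 0, 0, 0, 0, 0, 0, 0.022, 0, 0, 0, 0, 0, 0, 0.022, 0, 0, 0, 0, 0, 0, 0.022, 0, 0, 0, 0]
}}

```text
clock: 14.95
tcp_pos: [0.5807, -0.0702, 0.1742]
orientation: [-0.001, 0.852, 0.524, -0.0]
wrist_force: [0.2, 0.0, 2.2]
finger_gap: 0.0255
grip_force: 39.8
```

```bash
python3 - <<'E'
from h import *
st()
E
```

```text
t 14.95 tcp [ 0.5807 -0.0702  0.1742] F [0.2 0.  2.2] M [-0.02  0.05 -0.03] gap 0.0255 grip 39.8 head 63.17 tilt [-0.001  0.001]
```

The flaps are open around the foot. I release, lift clear, shut the fingers and turn them to line up with the mouth.

Request:
{"method": "jog_arm", "body": {
  "motion": [0, 0, 0, 0, 0, 0, 0.6, 0, 0, 0, 0, 0, 0, 0.6, 0, 0, 0, 0, 0, 0, 0.6, 0, 0, 0, 0, 0, 0, 0.6, 0, 0, -0.1, 0, 0, 0, 0.6, 0, 0, -0.25, 0, 0, 0, 0.6, 0, 0, -0.4, 0, 0, 0, 0.6, 0, 0, -0.4, 0, 0, 0, 0.6]
}}

```text
clock: 15.95
tcp_pos: [0.5824, -0.0706, 0.2572]
orientation: [0.001, 0.852, 0.524, 0.001]
wrist_force: [1.1, -0.2, -0.6]
finger_gap: 0.0513
grip_force: 0.0
```

Request:
{"method": "jog_arm", "body": {
  "motion": [0, 0, 0, 0, 0, 0.1, 0, 0, 0, 0, 0, 0, 0.2, 0, 0, 0, 0, 0, 0, 0.3, 0, 0, 0, 0, 0, 0, 0.4, 0, 0, 0, 0, 0, 0, 0.457, 0, 0, 0, 0, 0, 0, 0.457, 0, 0, 0, 0, 0, 0, 0.457, 0],
  "newtons": 20
}}

```text
clock: 16.82
tcp_pos: [0.5807, -0.0702, 0.2538]
orientation: [-0.0, 0.981, 0.192, -0.001]
wrist_force: [1.0, -0.4, -0.1]
finger_gap: 0.0
grip_force: 0.0
```

```bash
python3 - <<'E'
from h import *
st();plan([.581,-.0704,.215],22.1);plan([.581,-.0704,.137],22.1)
a=read_camera("scene")[...,::-1]
cv2.imwrite("pics/hang.png",cv2.resize(a[130:190,250:330],(640,480),interpolation=cv2.INTER_CUBIC))
E
```

```text
t 16.82 tcp [ 0.5807 -0.0702  0.2538] F [ 1.  -0.4 -0.1] M [ 0.02  0.01 -0.02] gap 0.0 grip 0.0 head 22.12 tilt [-0.002  0.001]
plan [0.581, -0.0704, 0.215] shift [0.0013 0.0015 0.1941] turn [-0.0008  0.0009  0.0002]
plan [0.581, -0.0704, 0.137] shift [0.0019 0.002  0.5841] turn [-0.0008  0.0009  0.0002]
```

View pics/hang.png

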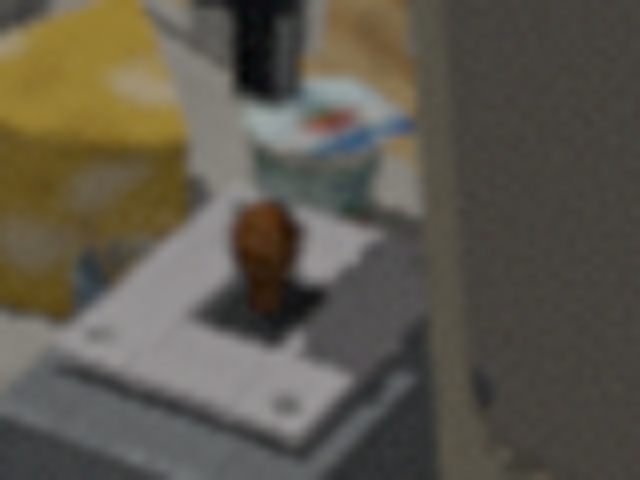

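The stamp hangs upright in the mouth, with the knob at crop (266,240) straight under the shut fingers. Next I push it down gently.

Request:
{"method": "jog_arm", "body": {
  "motion": [0, 0, 0.1, 0, 0, 0, 0, 0, 0, 0.17, 0, 0, 0, 0, 0, 0, 0.19, 0, 0, 0, 0, 0, 0, 0.2, 0, 0, 0, 0]
}}

```text
clock: 17.38
tcp_pos: [0.5809, -0.0703, 0.2144]
orientation: [-0.0, 0.982, 0.191, -0.0]
wrist_force: [-0.1, -1.1, 0.1]
finger_gap: 0.0
grip_force: 0.0
```

Request:
{"method": "jog_arm", "body": {
  "motion": [0, 0, 0.01, 0, 0, 0, 0, 0, 0, 0.02, 0, 0, 0, 0, 0, 0, 0.03, 0, 0, 0, 0, 0, 0, 0.04, 0, 0, 0, 0, 0, 0, 0.05, 0, 0, 0, 0, 0, 0, 0.05, 0, 0, 0, 0]
}}

```text
clock: 18.12
tcp_pos: [0.5809, -0.0703, 0.2044]
orientation: [-0.0, 0.982, 0.191, -0.0]
wrist_force: [-0.4, -0.2, 1.6]
finger_gap: 0.0001
grip_force: 0.9
```

Request:
{"method": "jog_arm", "body": {
  "motion": [0, 0, 0.01, 0, 0, 0, 0, 0, 0, 0.02, 0, 0, 0, 0, 0, 0, 0.03, 0, 0, 0, 0, 0, 0, 0.04, 0, 0, 0, 0, 0, 0, 0.05, 0, 0, 0, 0, 0, 0, 0.05, 0, 0, 0, 0]
}}

```text
clock: 18.88
tcp_pos: [0.5808, -0.0702, 0.1942]
orientation: [-0.0, 0.982, 0.191, -0.001]
wrist_force: [-0.6, -0.4, 1.2]
finger_gap: -0.0001
grip_force: 0.3
```

Pushing with about 2 N, so I continue.

Request:
{"method": "jog_arm", "body": {
  "motion": [0, 0, 0.01, 0, 0, 0, 0, 0, 0, 0.02, 0, 0, 0, 0, 0, 0, 0.03, 0, 0, 0, 0, 0, 0, 0.04, 0, 0, 0, 0, 0, 0, 0.05, 0, 0, 0, 0, 0, 0, 0.06, 0, 0, 0, 0]
}}

```text
clock: 19.62
tcp_pos: [0.5809, -0.0703, 0.1824]
orientation: [-0.0, 0.982, 0.191, -0.0]
wrist_force: [0.0, 0.6, 0.8]
finger_gap: -0.0001
grip_force: 0.4
```

Request:
{"method": "jog_arm", "body": {
  "motion": [0, 0, 0.01, 0, 0, 0, 0, 0, 0, 0.02, 0, 0, 0, 0, 0, 0, 0.03, 0, 0, 0, 0, 0, 0, 0.04, 0, 0, 0, 0, 0, 0, 0.05, 0, 0, 0, 0, 0, 0, 0.06, 0, 0, 0, 0]
}}

```text
clock: 20.38
tcp_pos: [0.5811, -0.0703, 0.1706]
orientation: [-0.0, 0.982, 0.191, -0.0]
wrist_force: [-0.1, 0.3, 1.9]
finger_gap: -0.0003
grip_force: 0.7
```

Request:
{"method": "jog_arm", "body": {
  "motion": [0, 0, 0.01, 0, 0, 0, 0, 0, 0, 0.02, 0, 0, 0, 0, 0, 0, 0.03, 0, 0, 0, 0, 0, 0, 0.04, 0, 0, 0, 0, 0, 0, 0.05, 0, 0, 0, 0, 0, 0, 0.06, 0, 0, 0, 0]
}}

```text
clock: 21.12
tcp_pos: [0.5809, -0.0703, 0.1584]
orientation: [-0.0, 0.982, 0.191, -0.0]
wrist_force: [-0.2, -0.2, 1.1]
finger_gap: 0.0003
grip_force: 0.7
```

Request:
{"method": "jog_arm", "body": {
  "motion": [0, 0, 0.01, 0, 0, 0, 0, 0, 0, 0.02, 0, 0, 0, 0, 0, 0, 0.03, 0, 0, 0, 0, 0, 0, 0.04, 0, 0, 0, 0, 0, 0, 0.05, 0, 0, 0, 0, 0, 0, 0.06, 0, 0, 0, 0]
}}

```text
clock: 21.88
tcp_pos: [0.5808, -0.0702, 0.1465]
orientation: [-0.0, 0.982, 0.191, -0.0]
wrist_force: [0.2, -0.5, 3.1]
finger_gap: -0.0001
grip_force: 1.5
```

Request:
{"method": "jog_arm", "body": {
  "motion": [0, 0, 0.01, 0, 0, 0, 0, 0, 0, 0.02, 0, 0, 0, 0, 0, 0, 0.03, 0, 0, 0, 0, 0, 0, 0.04, 0, 0, 0, 0, 0, 0, 0.05, 0, 0, 0, 0, 0, 0, 0.06, 0, 0, 0, 0]
}}

```text
clock: 22.62
tcp_pos: [0.5806, -0.0702, 0.134]
orientation: [-0.0, 0.982, 0.191, -0.001]
wrist_force: [-0.1, 0.1, 1.7]
finger_gap: -0.0001
grip_force: 1.2
```

```bash
python3 - <<'E'
from h import *
st()
E
```

```text
t 22.62 tcp [ 0.5806 -0.0702  0.134 ] F [-0.1  0.1  1.7] M [-0.04  0.03 -0.02] gap -0.0001 grip 1.2 head 22.04 tilt [-0.002  0.001]
```

Request:
{"method": "jog_arm", "body": {
  "motion": [0, 0, 0.01, 0, 0, 0, 0, 0, 0, 0.02, 0, 0, 0, 0, 0, 0, 0.03, 0, 0, 0, 0, 0, 0, 0.04, 0, 0, 0, 0, 0, 0, 0.04, 0, 0, 0, 0]
}}

```text
clock: 23.25
tcp_pos: [0.5808, -0.0702, 0.1266]
orientation: [-0.0, 0.982, 0.191, -0.0]
wrist_force: [-0.4, -0.4, 3.7]
finger_gap: -0.0002
grip_force: 1.9
```

Request:
{"method": "jog_arm", "body": {
  "motion": [0, 0, -0.05, 0, 0, 0, 0, 0, 0, -0.1, 0, 0, 0, 0, 0, 0, -0.2, 0, 0, 0, 0, 0, 0, -0.35, 0, 0, 0, 0, 0, 0, -0.6, 0, 0, 0, 0, 0, 0, -0.8, 0, 0, 0, 0, 0, 0, -0.8, 0, 0, 0, 0]
}}

```text
clock: 24.12
tcp_pos: [0.5828, -0.0707, 0.2915]
orientation: [0.002, 0.982, 0.191, 0.003]
wrist_force: [0.6, 0.4, -0.5]
finger_gap: -0.0001
grip_force: 0.0
```

Request:
{"method": "jog_arm", "body": {
  "motion": [-0.2, -0.2, 0, 0, 0, 0, 0, -0.5, -0.4, 0, 0, 0, 0, 0, -0.6, -0.7, 0, 0, 0, 0, 0, -0.6, -0.7, 0, 0, 0, 0, 0, -0.6, -0.7, 0, 0, 0, 0, 0]
}}

```text
clock: 24.75
tcp_pos: [0.4173, 0.0147, 0.2869]
orientation: [0.0, 0.981, 0.192, 0.0]
wrist_force: [-0.4, -0.5, 0.2]
finger_gap: 0.0001
grip_force: 0.0
```

```bash
python3 - <<'E'
from h import *
st()
a=read_camera("scene")[...,::-1];b=read_camera("top")[...,::-1]
np.set_printoptions(linewidth=200)
R=lambda im,x,y,w,h:cv2.resize(im[y:y+h,x:x+w],(400,400),interpolation=cv2.INTER_CUBIC)
cv2.imwrite("pics/end.png",np.hstack([R(a,252,140,60,60),R(b,270,130,90,90)]))
E
```

```text
t 24.75 tcp [0.4173 0.0147 0.2869] F [-0.4 -0.5  0.2] M [ 0.01 -0.04  0.02] gap 0.0001 grip 0.0 head 22.1 tilt [ 0. -0.]
```

View pics/end.png

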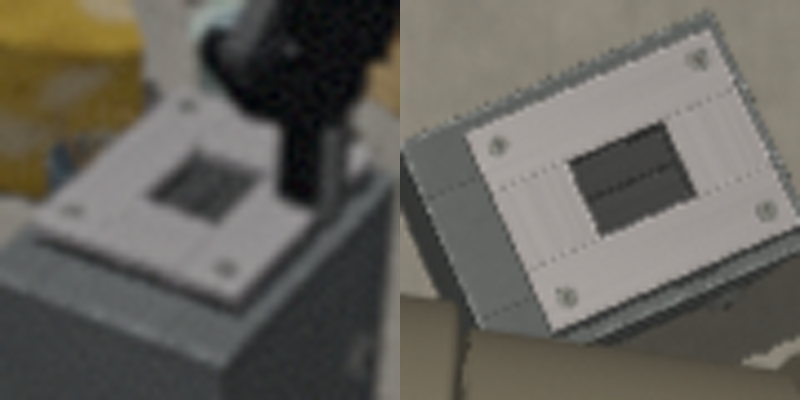

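The mouth at top-crop (632,180) looks as it did at the start: both flaps level, the seam visible, and no stamp sticking out. It has dropped inside, so I hand in.

```bash
python3 -c "
from workcell import env
print(env.hand_in())"
```

```text
the job is handed in; nothing more can be done
None
```

The date stamp went foot first through the mouth and both flaps and appears to have dropped inside the box. The last picture shows the flaps shut and no stamp in the mouth, the highest force I read was about 5 N, no bystander was knowingly touched, and I handed the job in at about 25 s (no verdict came back).

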